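Close the red paint jar, then ease its cap a quarter turn and keep hold

TASK

The red cap on the paint jar is only part way on: screw it down until it bottoms out, then back it off a quarter turn so that the drying paint cannot glue it shut. Finish still gripping the red cap at that quarter turn, ready to take it off, and do not let go. Leave the blue-capped jar, the brush mug, the tape roll and the palette knife alone.

Things in the scene. Friction and masses are not known exactly. Their poses are not given: they have to be found in the camera images.
- red_cap: ribbed round red screw cap, 46 mm across, 26 mm tall, on its jar; origin on its axis at the centre of its underside (113 mm above the bench when fully home, rising 4 mm a turn as it is unscrewed), z up. A white stripe runs from the centre of its top along its +x and down its side. Cannot come off the thread; grips well at 30 to 60 N.
- red_turn (a joint): turn of the red cap on its thread, in rad: 0 when screwed fully home against a hard stop, growing as it is unscrewed (counter-clockwise seen from above), up to 6. Plain right-hand thread: clockwise from above tightens. It turns against a light drag (about 0.1 N m) and stays where it is left. At the start it is somewhere from 2.7 to 4.4.
- red_jar: white jar with a red band, 68 mm across to 90 mm above the bench, then a shoulder sloping in to a 38 mm neck at 103 mm (10 mm of neck shows below the cap when home). Fast in a wooden block 110 x 110 x 30 mm screwed to the bench; origin at the centre of the block's underside, z up; the red cap turns about this z axis.
- blue_cap: ribbed round blue screw cap, 46 mm across, 26 mm tall, on its jar; origin on its axis at the centre of its underside (113 mm above the bench when fully home, rising 4 mm a turn as it is unscrewed), z up. A white stripe runs from the centre of its top along its +x and down its side. Cannot come off the thread; grips well at 30 to 60 N. Not to be turned.
- blue_turn (a joint): turn of the blue cap on its thread, in rad: 0 when screwed fully home against a hard stop, growing as it is unscrewed (counter-clockwise seen from above), up to 6. Plain right-hand thread: clockwise from above tightens. It turns against a light drag (about 0.1 N m) and stays where it is left. At the start it is somewhere from 0.5 to 4.4. Leave it as it is.
- blue_jar: the same jar with a blue band and the blue cap, in its own block; origin at the centre of the block's underside. Leave it alone.
- brush_mug: black mug, 72 mm across and 95 mm tall, brushes standing in it to about 205 mm, loose; origin at the centre of its underside. Leave it where it is.
- tape_roll: roll of brown tape lying flat, 100 mm across, 76 mm hole, 24 mm tall, loose; origin at the centre of its underside. Leave it where it is.
- palette_knife: palette knife 200 mm long lying flat, loose; origin on its underside, x along it. Leave it where it is.
Mind the look-alikes: they are no part of the job. Leave any green or purple look-alike of the red_jar alone.

How it is judged:
By the outcome, as a careful person would: the job done as asked, in the order asked, and still so for the second after the job is handed in, while the arm keeps its last pose, push and grip.
It also fails if it takes over 58 s, if anything falls off the work surface, if the arm or the gripper's body presses on something with over 40 N, if the wrist force passes 120 N, or if a joint passes its speed limit or range.

ROBOT

A 6-joint arm with a two-finger parallel gripper is mounted at the origin on the work surface. World frame = base frame: x ahead of the robot, y to its left, z up, the work surface at z = 0. Lengths are in mm, angles in rad, forces in N, time in s.
With the tool pointing down it reaches from about 225 to 875 mm from the base axis. Payload 3.4 kg.
Tool frame: the origin (TCP) lies between the finger pads; the fingertips stand 22 mm ahead of it and the grasp point (between the pads) lies 3 mm ahead of it; z points along the fingers, y is the line along which they close (so a half turn about z gives the same grasp; the last joint's range is limited). The gripper opens to 85 mm and grips with 20 to 120 N. Pads are 22 mm wide; open, the fingers measure 114 mm over their backs; the gripper's body (76 mm by 85 mm) begins 54 mm behind the grasp point. The pads swing forward as they close: fully open they stand 13 mm farther back than shut.
Start: joints at [1.126, 0.276, 1.505, -0, 1.361, -0.121], TCP at [182.965, 545.146, 253.328] pointing down, gripper open.
Joint ranges: [-2.89, 2.89], [-0.75, 2.08], [0.22, 2.7], [-1.18, 4.32], [0.11, 2.71], [-2.7, 2.7]. Speed limits (rad/s): [2.57, 2.57, 3.14, 3.14, 3.14, 3.14].

INTERFACE

Orientations are given as a unit quaternion [x, y, z, w].
In Python, from cell import manip, cams, nets gives the robot as it stands. The module is installed in compiled form; this text tells all that it offers.
- The arm moves only by the shell command python3 -m jog 'ROWS' [OPENING] [FORCE]. ROWS is JSON, a list of rows, each an object with "xyz": the shift along the tool's x, y, z as a fraction of full scale, a list of three; "spin": the turn about the tool's z as a fraction of full scale. A call has exactly 8 rows; each row shifts and turns the commanded pose from where the row before left it, along the tool's axes as they then stand; what a row does not reach is not made up. Full scale, the value 1, is 30 mm for a shift and 6 degrees for a turn. A row lasts 1/10 s, in which the tool goes at most 50 mm and 8.59 degrees, less where a joint would pass 70% of its speed; a pose out of reach is approached as far as the arm can. A call with a number of a shift or a turn outside -1 to 1 is refused whole. A call with a gripper value outside its range is refused whole. OPENING is the opening, from 0 (shut) to 1 (fully open), set as the call begins (- or left out, the last holds). The fingers move at their own pace and stop on an object; FORCE is the grip in N (left out, the last holds). Time passes only in rows, so rows that do not move let the fingers close, or fill a call up. It gives the time, the measured TCP pose, the force, the opening and the grip force at its end, in the units of the state.
- manip.get_obs(): the state, without advancing time (a new reading comes with each control period).
- cams.snapshot(name): name is "side" or "top"; returns a dict with "pixels" (420x560x3 uint8, blue, green, red), "intrinsics" (3x3 intrinsics, pixels), "R" (3x3) and "t" (3): a world point X has camera coordinates R X + t. Camera axes: x right, y down, z forward; pixel columns grow to the right and rows downward; lengths in mm; the calibration is good to about 2 mm. A picture is of the moment at which its call begins. There is no depth.
- manip.sign_off(): hands the job in; it is judged then, once.
Trained networks look in a picture, given as the dict that the camera call returned (one of the last four; its "shot" number tells which), for a name from the list of things; names that differ only in an ending like _2 or _b are one class to them, and where a whole thing is asked for, a point or a joint stands for the part that bears it (a point fixed in the world has none). Each returns a list of dicts, best first, with "p" (0 to 1); they miss things now and then, are a little off and sometimes report something else, mostly with a low value. They report only what shows in the picture. A call takes as long as a camera call. They do not tell look-alikes from the thing itself.
- nets.regions_of(thing, picture): "mask" (420x560 bool, what is visible of it) and "extent" ([centre column, centre row, width, height] in pixels, round what is visible of it).
The state is a dict: "t": time; "joint_positions": joint angles; "joint_vel": joint speeds; "effort": joint torques, N m; "tool_pos": TCP position; "ee_rot": TCP orientation; "ft_force": force on the tool from outside, world axes, zero at the start; "moment": the same for the moment, N m; "gripper_width": finger opening in mm; "gripper_force": force on a finger pad.
Only numpy, scipy, OpenCV 4.12 (cv2) and the standard library are available. Lean on these libraries where they do the work, as an engineer would, in place of code of your own. Each camera call takes 0.05 s, during which the arm holds its last target. There are 200 camera calls.

## Working session

There is one attempt and no reset: what is moved stays moved. The work goes in short steps, Python scripts to look and compute and a shell command to move; the robot and the scene stay as the last step left them, time stands still between calls to the robot, and variables do not carry over. Pictures are saved under pics/ and viewed, at most 10 in all, crops included, and the job is handed in when it is done.

```bash
mkdir -p pics
cat > h.py <<'E'
import numpy as np, cv2
from cell import manip, cams, nets
def ray(s,u,v):
    K,R,t=[np.array(s[k],float) for k in("intrinsics","R","t")]
    return -R.T@t, R.T@np.linalg.solve(K,[u,v,1])
def atz(s,u,v,z):
    o,d=ray(s,u,v); return o+d*(z-o[2])/d[2]
def proj(s,X):
    K,R,t=[np.array(s[k],float) for k in("intrinsics","R","t")]
    p=K@(R@np.array(X,float)+t); return p[:2]/p[2]
E
python3 - <<'E'
from h import *
for n in("top","side"):
    s=cams.snapshot(n); cv2.imwrite(f"pics/{n}0.png",s["pixels"])
    o,d=ray(s,280,210); print(n,o.round(),(d/np.linalg.norm(d)).round(2))
    for th in("red_cap","blue_cap","red_jar"):
        for r in nets.regions_of(th,s): print(th,round(r["p"],2),np.round(r["extent"],1),atz(s,*r["extent"][:2],145 if 'cap' in th else 60).round())
print(manip.get_obs())
E
```

```text
top [ 318.   11. 1402.] [ 0.17 -0.03 -0.98]
red_cap 0.65 [233.2 212.1  18.9  18.8] [527. 106. 145.]
red_cap 0.58 [239.6 283.6  16.5  18.5] [334.  80. 145.]
red_cap 0.55 [169.8 250.1  23.7  18.6] [418. 272. 145.]
red_cap 0.21 [347.9 228.2  51.6  50.5] [ 492. -210.  145.]
blue_cap 0.79 [356.8 224.3  16.   21.2] [ 504. -234.  145.]
red_jar 0.81 [242.9 284.1  46.7  48. ] [334.  75.  60.]
red_jar 0.8 [233.6 218.2  45.1  46.5] [523. 110.  60.]
red_jar 0.75 [176.9 254.1  45.8  47.5] [414. 268.  60.]
red_jar 0.29 [261.9 146.7  34.1  31.6] [743.  35.  60.]
side [  60. -616.  993.] [ 0.4   0.52 -0.76]
red_cap 0.78 [184.1 158.1  18.6  20.3] [417. 257. 145.]
red_cap 0.71 [254.  176.9  14.6  20. ] [523.  91. 145.]
red_cap 0.26 [336.6 266.2  21.2  24.6] [ 509. -236.  145.]
blue_cap 0.63 [334.8 269.8  22.6  25.5] [ 499. -241.  145.]
red_jar 0.98 [200.4 243.   62.2  71.3] [332.  54.  60.]
red_jar 0.94 [188.3 179.1  53.   61.5] [420. 263.  60.]
red_jar 0.71 [256.6 198.1  53.3  62.4] [529.  93.  60.]
{'t': 0.4, 'joint_positions': array([ 1.12598748e+00,  2.76020054e-01,  1.50510320e+00,  2.51142361e-05,
        1.36069083e+00, -1.21002641e-01]), 'joint_vel': array([ 1.53780201e-05, -1.09669783e-03, -3.16846689e-03,  5.74453281e-04,
       -1.42845707e-04,  1.00032875e-03]), 'effort': array([-1.48200637e-03, -4.16175056e+01, -2.45743293e+01, -3.08611061e-04,
        3.18971426e-03,  3.53566222e-06]), 'tool_pos': array([182.92879602, 545.07306153, 253.17836668]), 'ee_rot': array([ 1.61199296e-01,  9.86921869e-01, -1.02885033e-04, -4.26980553e-05]), 'ft_force': array([-0.58028744, -0.17953403,  0.67723895]), 'moment': array([-0.03767695,  0.0080521 ,  0.06042116]), 'gripper_force': 0.0, 'gripper_width': 85.43973474558807}
```

View pics/top0.png

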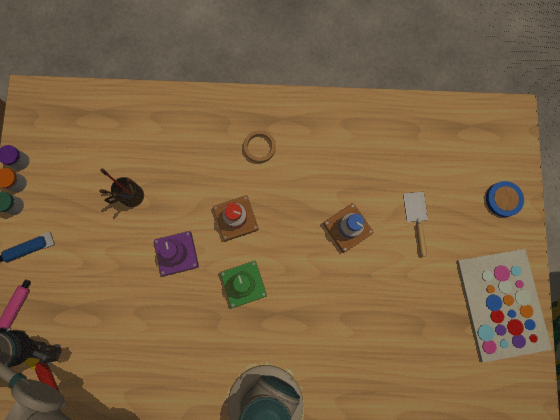

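View pics/side0.png

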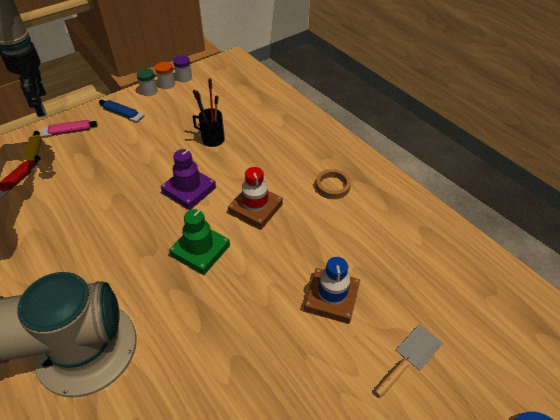

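Candidates in the top picture: red cap on a white jar (233,212), purple look-alike (172,247), green look-alike (242,284), blue cap (354,223), and an orange-lidded pot (7,178). By the description, I choose the red one, which is also at (254,177) in the side picture.

```bash
cat > meas.py <<'E'
from h import *
from scipy.optimize import least_squares
S={n:cams.snapshot(n) for n in("top","side")}
W={"top":(233,212),"side":(254,177)}
crops=[];M={}
for n,s in S.items():
    u,v=W[n];p=s["pixels"].astype(int);b,g,r=p[...,0],p[...,1],p[...,2]
    m=((r>90)&(g<0.45*r)&(b<0.45*r))|((r>150)&(g>140)&(b>125))
    m=(r>90)&(g<0.45*r)&(b<0.45*r)
    w=np.zeros_like(m);w[v-16:v+16,u-16:u+16]=1
    nl,l,st,c=cv2.connectedComponentsWithStats((m&w).astype(np.uint8))
    i=1+np.argmax(st[1:,4]);print(n,st[1:].tolist(),c[1:].round(1).tolist())
    M[n]=st
    crops.append(cv2.resize(s["pixels"][v-25:v+35,u-30:u+30],(390,390),interpolation=cv2.INTER_CUBIC))
cv2.imwrite("pics/crop.png",np.hstack(crops))
E
python3 meas.py
```

```text
top [[225, 203, 16, 17, 194], [241, 224, 1, 1, 1]] [[232.2, 210.9], [241.0, 224.0]]
side [[245, 167, 18, 19, 202], [245, 179, 1, 1, 1], [262, 180, 1, 1, 1], [251, 182, 1, 3, 3], [261, 182, 1, 1, 1], [267, 192, 1, 1, 1]] [[253.8, 173.8], [245.0, 179.0], [262.0, 180.0], [251.0, 183.0], [261.0, 182.0], [267.0, 192.0]]
```

View pics/crop.png

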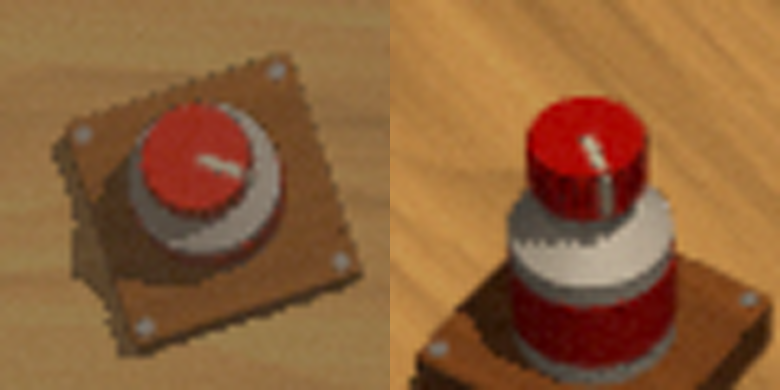

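Top crop: red cap disc centred at about (233,211.3) with its stripe pointing right and slightly down. It sits on a white jar with a red band. Side crop: the same jar, with the disc centred at about (254.3,173). The choice is confirmed; now the numbers.

Run:
```python
from h import *
from scipy.optimize import least_squares
from scipy.spatial.transform import Rotation as Ro
S={n:cams.snapshot(n) for n in("top","side")}
P={"top":(232.6,210.9),"side":(253.9,172.8)}
for n in P: print(n,atz(S[n],*P[n],141.2).round(1))
f=lambda X:np.concatenate([proj(S[n],X)-P[n] for n in P])
r=least_squares(f,[525,98,141]);print(r.x.round(1),r.fun.round(2))
C=(atz(S["top"],*P["top"],141.2)+atz(S["side"],*P["side"],141.2))/2
a=atz(S["top"],233.0,210.7,141.2);b=atz(S["top"],239.8,213.4,141.2);d=b-a;print("stripe yaw",np.degrees(np.arctan2(d[1],d[0])),d)
o=manip.get_obs();Rm=Ro.from_quat(o["ee_rot"])
print(C,"tool shift mm to above cap", Rm.inv().apply(C-o["tool_pos"]).round(1),o["t"])
```

```text
top [530.9 107.8 141.2]
side [532.9 106.4 141.2]
[532.1 107.3 140.7] [ 0.22 -0.42 -0.43  0.09]
stripe yaw -110.0682607066006 [ -6.93067026 -18.97150407   0.        ]
[531.88585802 107.1010607  141.2       ] tool shift mm to above cap [-470.2 -304.3  112.1] 0.6
```

```bash
python3 -m jog '[{"xyz":[-0.98,-0.63,0],"spin":0},{"xyz":[-0.98,-0.63,0],"spin":0},{"xyz":[-0.98,-0.63,0],"spin":0},{"xyz":[-0.98,-0.63,0],"spin":0},{"xyz":[-0.98,-0.63,0],"spin":0},{"xyz":[-0.98,-0.63,0],"spin":0},{"xyz":[-0.98,-0.63,0],"spin":0},{"xyz":[-0.98,-0.63,0],"spin":0}]' 1
python3 -m jog '[{"xyz":[-0.98,-0.63,0],"spin":0},{"xyz":[-0.98,-0.63,0],"spin":0},{"xyz":[-0.98,-0.63,0],"spin":0},{"xyz":[-0.98,-0.63,0],"spin":0},{"xyz":[-0.98,-0.63,0],"spin":0},{"xyz":[-0.98,-0.63,0],"spin":0},{"xyz":[-0.98,-0.63,0],"spin":0},{"xyz":[-0.9,-0.6,0],"spin":0}]'
python3 -m jog '[{"xyz":[0,0,0],"spin":-1},{"xyz":[0,0,0],"spin":-1},{"xyz":[0,0,0],"spin":-1},{"xyz":[0,0,0],"spin":-1},{"xyz":[0,0,0],"spin":-1},{"xyz":[0,0,0],"spin":-1},{"xyz":[0,0,0],"spin":-1},{"xyz":[0,0,0],"spin":-1}]'
python3 -m jog '[{"xyz":[0,0,0],"spin":-1},{"xyz":[0,0,0],"spin":-1},{"xyz":[0,0,0],"spin":-1},{"xyz":[0,0,0],"spin":-1},{"xyz":[0,0,0],"spin":-1},{"xyz":[0,0,0],"spin":-1},{"xyz":[0,0,0],"spin":0},{"xyz":[0,0,0],"spin":0}]'
cat > st.py <<'E'
from h import *
from scipy.spatial.transform import Rotation as Ro
o=manip.get_obs();R=Ro.from_quat(o["ee_rot"]);y=R.as_matrix()[:,1]
print("t",o["t"],"pos",o["tool_pos"].round(1),"j6",o["joint_positions"][5].round(3),"ytool yaw deg",np.degrees(np.arctan2(y[1],y[0])).round(2),"F",o["ft_force"].round(1),"M",o["moment"].round(2),"w",round(o["gripper_width"],1),"gf",round(o["gripper_force"],1))
print("shift to grasp",R.inv().apply(np.array([532,107,131])-o["tool_pos"]).round(1))
E
python3 st.py
```

```text
t: 1.4
tool_pos: [358.6, 325.8, 253.5]
ee_rot: [0.161, 0.987, 0.0, 0.0]
ft_force: [0.0, -0.4, -0.7]
gripper_width: 85.5
gripper_force: 0.0
t: 2.2
tool_pos: [531.7, 109.0, 253.5]
ee_rot: [0.161, 0.987, 0.0, 0.0]
ft_force: [0.3, 0.5, -0.6]
gripper_width: 85.3
gripper_force: 0.0
t: 3.0
tool_pos: [530.7, 110.4, 253.4]
ee_rot: [-0.256, 0.967, 0.0, 0.0]
ft_force: [-0.7, -0.5, 0.6]
gripper_width: 85.5
gripper_force: 0.0
t: 3.8
tool_pos: [530.7, 110.4, 253.3]
ee_rot: [-0.54, 0.842, 0.0, 0.0]
ft_force: [0.8, -0.3, 0.4]
gripper_width: 85.6
gripper_force: 0.0
t 3.8 pos [530.7 110.4 253.3] j6 -2.634 ytool yaw deg 155.32 F [ 0.8 -0.3  0.4] M [-0.02  0.02  0.02] w 85.6 gf 0.0
shift to grasp [  2.6  -2.6 122.3]
```

```bash
python3 -m jog '[{"xyz":[0.087,-0.087,0.2],"spin":0},{"xyz":[0,0,0.7],"spin":0},{"xyz":[0,0,0.8],"spin":0},{"xyz":[0,0,0.8],"spin":0},{"xyz":[0,0,0.8],"spin":0},{"xyz":[0,0,0.5],"spin":0},{"xyz":[0,0,0.277],"spin":0},{"xyz":[0,0,0],"spin":0}]' 1
python3 st.py
python3 - <<'E'
from h import *
out=[]
for n,(u,v) in{"top":(233,212),"side":(254,177)}.items():
    s=cams.snapshot(n);out.append(cv2.resize(s["pixels"][v-40:v+40,u-40:u+40],(400,400),interpolation=cv2.INTER_CUBIC))
cv2.imwrite("pics/pre.png",np.hstack(out))
E
```

```text
t: 4.6
tool_pos: [531.3, 106.7, 129.7]
ee_rot: [-0.54, 0.841, 0.001, -0.001]
ft_force: [-0.7, 0.8, -0.1]
gripper_width: 85.4
gripper_force: 0.0
t 4.6 pos [531.3 106.7 129.7] j6 -2.643 ytool yaw deg 155.41 F [-0.7  0.8 -0.1] M [-0.01 -0.    0.02] w 85.4 gf 0.0
shift to grasp [-0.5 -0.5 -1.3]
```

View pics/pre.png

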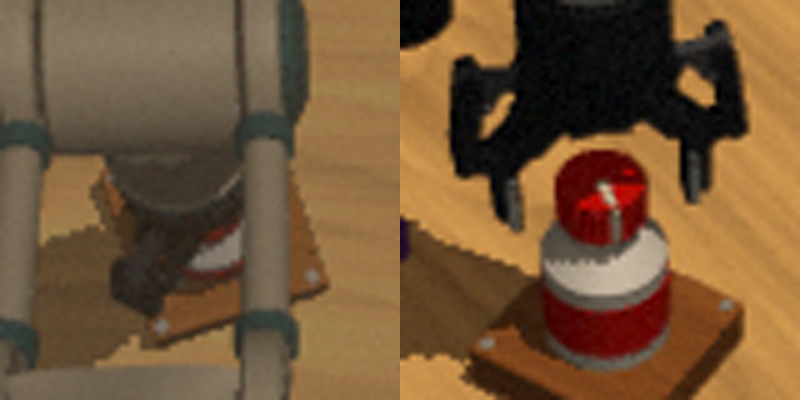

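The side crop shows the fingers on both sides of the red cap (600,200), clear of it. The stripe is visible and unmoved. Closing.

```bash
python3 -m jog '[{"xyz":[0,0,0],"spin":0},{"xyz":[0,0,0],"spin":0},{"xyz":[0,0,0],"spin":0},{"xyz":[0,0,0],"spin":0},{"xyz":[0,0,0],"spin":0},{"xyz":[0,0,0],"spin":0},{"xyz":[0,0,0],"spin":0},{"xyz":[0,0,0],"spin":0}]' 0 50 >/dev/null
python3 st.py
```

```text
t 5.5 pos [532.  107.2 132. ] j6 -2.643 ytool yaw deg 155.45 F [-2.4 -0.5  5.5] M [0.14 0.33 0.03] w 44.8 gf 50.3
shift to grasp [ 0.2 -0.1  1. ]
```

```bash
python3 -m jog '[{"xyz":[0,0,0.002],"spin":0.5},{"xyz":[0,0,0.002],"spin":1},{"xyz":[0,0,0.002],"spin":1},{"xyz":[0,0,0.002],"spin":1},{"xyz":[0,0,0.002],"spin":1},{"xyz":[0,0,0.002],"spin":1},{"xyz":[0,0,0.002],"spin":1},{"xyz":[0,0,0.002],"spin":1}]' >/dev/null
python3 st.py
python3 -m jog '[{"xyz":[0,0,0.002],"spin":1},{"xyz":[0,0,0.002],"spin":1},{"xyz":[0,0,0.002],"spin":1},{"xyz":[0,0,0.002],"spin":1},{"xyz":[0,0,0.002],"spin":1},{"xyz":[0,0,0.002],"spin":1},{"xyz":[0,0,0.002],"spin":1},{"xyz":[0,0,0.002],"spin":0.5}]' >/dev/null
python3 st.py
```

```text
t 6.3 pos [531.9 107.3 131.5] j6 -1.854 ytool yaw deg 110.22 F [-2.4  1.   6. ] M [0.09 0.34 0.07] w 44.5 gf 50.1
shift to grasp [-0.  -0.3  0.5]
t 7.1 pos [531.9 107.3 131. ] j6 -1.069 ytool yaw deg 65.29 F [-2.3  1.1  6.1] M [0.16 0.34 0.09] w 45.0 gf 50.1
shift to grasp [-0.2 -0.3  0. ]
```

```bash
python3 -m jog '[{"xyz":[0,0,0.002],"spin":1},{"xyz":[0,0,0.002],"spin":1},{"xyz":[0,0,0.002],"spin":1},{"xyz":[0,0,0.002],"spin":1},{"xyz":[0,0,0.002],"spin":1},{"xyz":[0,0,0.002],"spin":1},{"xyz":[0,0,0.002],"spin":1},{"xyz":[0,0,0.002],"spin":1}]' >/dev/null
python3 st.py
python3 -m jog '[{"xyz":[0,0,0.001],"spin":0.4},{"xyz":[0,0,0.001],"spin":0.4},{"xyz":[0,0,0.001],"spin":0.4},{"xyz":[0,0,0.001],"spin":0.4},{"xyz":[0,0,0.001],"spin":0.4},{"xyz":[0,0,0.001],"spin":0.4},{"xyz":[0,0,0.001],"spin":0.4},{"xyz":[0,0,0.001],"spin":0.4}]' >/dev/null
python3 st.py
```

```text
t 7.9 pos [531.9 107.4 130.5] j6 -0.23 ytool yaw deg 17.22 F [-1.6  0.7  4.6] M [0.18 0.37 0.11] w 44.9 gf 50.1
shift to grasp [-0.4 -0.  -0.5]
t 8.7 pos [532.  107.4 130.3] j6 0.102 ytool yaw deg -1.84 F [-2.5  0.8  6.1] M [0.13 0.31 0.1 ] w 44.8 gf 50.1
shift to grasp [-0.4  0.  -0.7]
```

```bash
python3 -m jog '[{"xyz":[0,0,0.001],"spin":0.4},{"xyz":[0,0,0.001],"spin":0.4},{"xyz":[0,0,0.001],"spin":0.4},{"xyz":[0,0,0.001],"spin":0.4},{"xyz":[0,0,0.001],"spin":0.4},{"xyz":[0,0,0.001],"spin":0.4},{"xyz":[0,0,0.001],"spin":0.4},{"xyz":[0,0,0.001],"spin":0.4}]' >/dev/null
python3 st.py
```

```text
t 9.5 pos [532.  107.4 130.1] j6 0.437 ytool yaw deg -21.04 F [-2.4  1.8  5.5] M [0.19 0.36 0.08] w 44.6 gf 50.1
shift to grasp [-0.4  0.2 -0.9]
```

```bash
python3 -m jog '[{"xyz":[0,0,0.001],"spin":0.3},{"xyz":[0,0,0.001],"spin":0.3},{"xyz":[0,0,0.001],"spin":0.3},{"xyz":[0,0,0.001],"spin":0.3},{"xyz":[0,0,0.001],"spin":0.3},{"xyz":[0,0,0.001],"spin":0.3},{"xyz":[0,0,0.001],"spin":0.3},{"xyz":[0,0,0.001],"spin":0.3}]' >/dev/null
python3 st.py
```

```text
t 10.3 pos [532.  107.4 129.9] j6 0.688 ytool yaw deg -35.42 F [-2.4  1.3  5.3] M [0.19 0.37 0.07] w 45.0 gf 50.1
shift to grasp [-0.3  0.2 -1.1]
```

```bash
python3 -m jog '[{"xyz":[0,0,0.001],"spin":0.3},{"xyz":[0,0,0.001],"spin":0.3},{"xyz":[0,0,0.001],"spin":0.3},{"xyz":[0,0,0.001],"spin":0.3},{"xyz":[0,0,0.001],"spin":0.3},{"xyz":[0,0,0.001],"spin":0.3},{"xyz":[0,0,0.001],"spin":0.3},{"xyz":[0,0,0.001],"spin":0.3}]' >/dev/null
python3 st.py
```

```text
t 11.1 pos [532.  107.4 129.8] j6 0.939 ytool yaw deg -49.81 F [-2.1  0.7  6.9] M [0.19 0.38 0.1 ] w 44.9 gf 50.1
shift to grasp [-0.3  0.3 -1.2]
```

```bash
python3 -m jog '[{"xyz":[0,0,0.001],"spin":0.3},{"xyz":[0,0,0.001],"spin":0.3},{"xyz":[0,0,0.001],"spin":0.3},{"xyz":[0,0,0.001],"spin":0.3},{"xyz":[0,0,0.001],"spin":0.3},{"xyz":[0,0,0.001],"spin":0.3},{"xyz":[0,0,0.001],"spin":0.3},{"xyz":[0,0,0.001],"spin":0.3}]' >/dev/null
python3 st.py
```

```text
t 11.9 pos [532.1 107.4 129.6] j6 1.191 ytool yaw deg -64.22 F [-1.5  1.7  6.7] M [0.2  0.39 0.1 ] w 44.9 gf 50.1
shift to grasp [-0.2  0.3 -1.4]
```

```bash
python3 -m jog '[{"xyz":[0,0,0.001],"spin":0.2},{"xyz":[0,0,0.001],"spin":0.2},{"xyz":[0,0,0.001],"spin":0.2},{"xyz":[0,0,0.001],"spin":0.2},{"xyz":[0,0,0.001],"spin":0.2},{"xyz":[0,0,0.001],"spin":0.2},{"xyz":[0,0,0.001],"spin":0.2},{"xyz":[0,0,0.001],"spin":0.2}]' >/dev/null
python3 st.py
```

```text
t 12.7 pos [532.1 107.4 129.4] j6 1.358 ytool yaw deg -73.79 F [-2.9  0.8  7.2] M [0.13 0.38 0.04] w 44.9 gf 50.1
shift to grasp [-0.2  0.3 -1.6]
```

```bash
python3 -m jog '[{"xyz":[0,0,0.001],"spin":0.2},{"xyz":[0,0,0.001],"spin":0.2},{"xyz":[0,0,0.001],"spin":0.2},{"xyz":[0,0,0.001],"spin":0.2},{"xyz":[0,0,0.001],"spin":0.2},{"xyz":[0,0,0.001],"spin":0.2},{"xyz":[0,0,0.001],"spin":0.2},{"xyz":[0,0,0.001],"spin":0.2}]' >/dev/null
python3 st.py
```

```text
t 13.5 pos [532.8 107.4 129.4] j6 1.521 ytool yaw deg -83.05 F [-2.2  1.3  4.9] M [0.29 0.66 1.49] w 44.9 gf 50.3
shift to grasp [-0.8  0.3 -1.6]
```

```bash
python3 -m jog '[{"xyz":[0,0,0.001],"spin":0.2},{"xyz":[0,0,0.001],"spin":0.2},{"xyz":[0,0,0.001],"spin":0.2},{"xyz":[0,0,0.001],"spin":0.2},{"xyz":[0,0,0.001],"spin":0.2},{"xyz":[0,0,0.001],"spin":0.2},{"xyz":[0,0,0.001],"spin":0.2},{"xyz":[0,0,0.001],"spin":0.2}]' >/dev/null
python3 st.py
```

```text
t 14.3 pos [532.8 107.3 129.1] j6 1.69 ytool yaw deg -92.72 F [-1.1  0.4  6.9] M [0.2  0.18 1.48] w 44.6 gf 50.9
shift to grasp [-0.8  0.3 -1.9]
```

```bash
python3 -m jog '[{"xyz":[0,0,0],"spin":-0.05},{"xyz":[0,0,0],"spin":0},{"xyz":[0,0,0],"spin":0},{"xyz":[0,0,0],"spin":0},{"xyz":[0,0,0],"spin":0},{"xyz":[0,0,0],"spin":0},{"xyz":[0,0,0],"spin":0},{"xyz":[0,0,0],"spin":0}]' >/dev/null
python3 st.py
python3 - <<'E'
from h import *
u,v=254,177
s=cams.snapshot("side");cv2.imwrite("pics/home.png",cv2.resize(s["pixels"][v-25:v+35,u-30:u+30],(600,600),interpolation=cv2.INTER_CUBIC))
E
```

```text
t 15.1 pos [532.8 107.3 129.1] j6 1.684 ytool yaw deg -92.38 F [-1.   1.   6.5] M [0.23 0.13 1.29] w 44.5 gf 50.9
shift to grasp [-0.8  0.3 -1.9]
```

View pics/home.png

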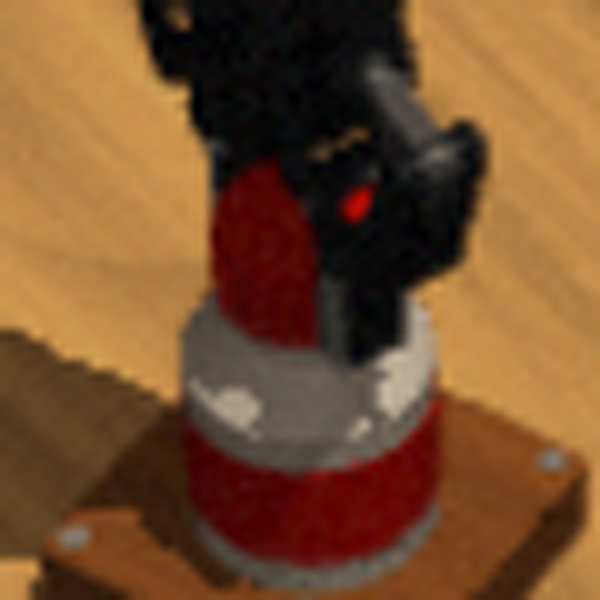

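The cap is down by the shoulder, with the stripe hidden behind the gripper, and the 1.5 N m plateau shows it is on the stop. Next I unwind in small steps to find where the elastic twist is released.

```bash
python3 -m jog '[{"xyz":[0,0,0],"spin":-0.1},{"xyz":[0,0,0],"spin":-0.1},{"xyz":[0,0,0],"spin":0},{"xyz":[0,0,0],"spin":0},{"xyz":[0,0,0],"spin":0},{"xyz":[0,0,0],"spin":0},{"xyz":[0,0,0],"spin":0},{"xyz":[0,0,0],"spin":0}]' >/dev/null
python3 st.py
python3 -m jog '[{"xyz":[0,0,0],"spin":-0.1},{"xyz":[0,0,0],"spin":-0.1},{"xyz":[0,0,0],"spin":0},{"xyz":[0,0,0],"spin":0},{"xyz":[0,0,0],"spin":0},{"xyz":[0,0,0],"spin":0},{"xyz":[0,0,0],"spin":0},{"xyz":[0,0,0],"spin":0}]' >/dev/null
python3 st.py
```

```text
t 15.95 pos [532.8 107.3 129.1] j6 1.664 ytool yaw deg -91.26 F [-1.9  0.9  8.2] M [0.18 0.14 0.94] w 44.6 gf 50.9
shift to grasp [-0.8  0.3 -1.9]
t 16.75 pos [532.8 107.3 129.1] j6 1.644 ytool yaw deg -90.15 F [-1.4  1.3  7.2] M [0.2  0.19 0.55] w 44.9 gf 50.9
shift to grasp [-0.8  0.3 -1.9]
```

```bash
python3 -m jog '[{"xyz":[0,0,-0.001],"spin":-0.4},{"xyz":[0,0,-0.002],"spin":-0.8},{"xyz":[0,0,-0.002],"spin":-0.8},{"xyz":[0,0,-0.002],"spin":-0.8},{"xyz":[0,0,-0.002],"spin":-0.8},{"xyz":[0,0,-0.002],"spin":-0.8},{"xyz":[0,0,-0.002],"spin":-0.8},{"xyz":[0,0,-0.002],"spin":-0.8}]' >/dev/null
python3 st.py
python3 -m jog '[{"xyz":[0,0,-0.002],"spin":-0.8},{"xyz":[0,0,-0.002],"spin":-0.8},{"xyz":[0,0,-0.002],"spin":-0.8},{"xyz":[0,0,-0.002],"spin":-0.8},{"xyz":[0,0,-0.002],"spin":-0.8},{"xyz":[0,0,-0.002],"spin":-0.8},{"xyz":[0,0,-0.002],"spin":-0.8},{"xyz":[0,0,-0.001],"spin":-0.4}]' >/dev/null
python3 st.py
```

```text
t 17.55 pos [532.7 107.8 129.5] j6 1.014 ytool yaw deg -54.1 F [-1.   2.1  7.3] M [ 0.35  0.22 -0.13] w 44.7 gf 50.9
shift to grasp [-1.   0.3 -1.5]
t 18.35 pos [532.3 108.1 129.9] j6 0.387 ytool yaw deg -18.17 F [-1.5  2.7  6.9] M [ 0.5   0.35 -0.16] w 44.8 gf 50.9
shift to grasp [-1.1  0.1 -1.1]
```

```bash
python3 -m jog '[{"xyz":[0,0,-0.002],"spin":-0.6},{"xyz":[0,0,-0.002],"spin":-0.6},{"xyz":[0,0,-0.001],"spin":-0.6},{"xyz":[0,0,-0.001],"spin":-0.6},{"xyz":[0,0,-0.001],"spin":-0.5},{"xyz":[0,0,0],"spin":-0.4},{"xyz":[0,0,0],"spin":0},{"xyz":[0,0,0],"spin":0}]' >/dev/null
python3 st.py
python3 - <<'E'
from h import *
u,v=254,177
out=[]
for n,(u,v) in{"top":(233,212),"side":(254,177)}.items():
    s=cams.snapshot(n);out.append(cv2.resize(s["pixels"][v-25:v+35,u-30:u+30],(400,400),interpolation=cv2.INTER_CUBIC))
cv2.imwrite("pics/end.png",np.hstack(out))
E
```

```text
t 19.15 pos [532.  108.2 130.1] j6 0.043 ytool yaw deg 1.53 F [-2.1  3.4  6.8] M [0.54 0.44 0.05] w 44.8 gf 51.0
shift to grasp [-1.2 -0.  -0.9]
```

View pics/end.png

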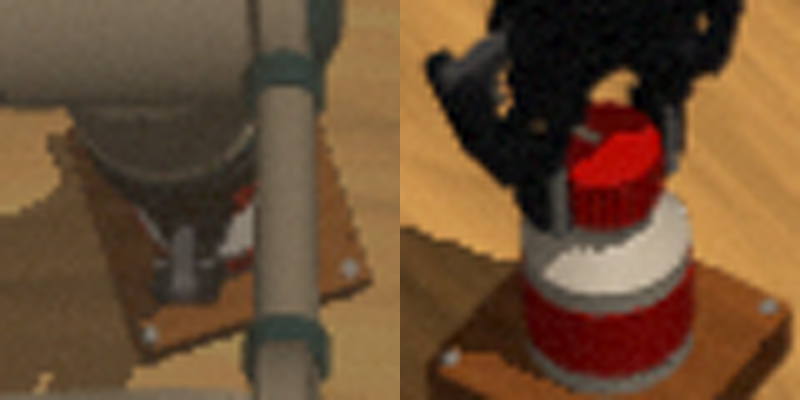

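The side crop shows the red cap still in the grip. Its stripe at crop (585,133) points left and slightly up, at about +109° world yaw, which is home plus 90°. The moment is near zero. Handing in.

```bash
python3 -c "
from cell import manip
print(manip.sign_off())"
```

```text
the job is handed in; nothing more can be done
None
```

I screwed the red cap down to its hard stop, backed it off 90° to within a degree or so by the wrist readings, and handed the job in with the gripper still holding it at about 51 N; nothing else was touched.

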